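# Clear the planing board and set the walnut up for planing

### The job

Someone left the tape measure on the little planing board with the dark stop strip, at the left of the bench. Take it off and stand it upright on the bare bench, clear of the board, then lay the dark walnut offcut flat on the board for planing: lengthwise, in the middle of the board's width, with its end close up to the stop (less than a finger's width of gap). Leave the pale offcut where it is.

Things in the scene. Friction and masses are not known exactly. Their poses are not given: they have to be found in the camera images.
- stop_board: Little planing board fixed to the bench (not the large plain board behind): plywood 220 x 140 x 18 mm, with a dark wooden stop strip across its far end, 25 mm wide, 14 mm above the plywood. Origin: centre of its underside, on the bench top; x lengthwise towards the stop, y across, z up. The stop's near face is at x = +85 mm: the walnut touching it would have its centre at x = +15 mm.
- tape_measure: Yellow and black tape measure, 43 x 82 x 68 mm, 0.24 kg, standing on the board at the start. Origin: centre of its underside; z up, y lengthwise, x across. The body to grasp is 34 mm thick (x -17 to +17, belt clip to +21), y -30 to +41, highest near y = +5. The bare bench midway between the two offcuts is free for it.
- walnut_offcut: Dark brown walnut offcut, a bar 45 x 140 x 32 mm (x, y, z), 0.125 kg, lying flat on the bench on the robot's right, in either the nearer or the farther place. Origin: centre of its underside; y lengthwise, z up. Either end may face the stop.
- pale_offcut: Pale offcut, a flat bar 50 x 160 x 18 mm (x, y, z), a bystander in the other of the two places on the robot's right; y lengthwise, origin at the centre of its underside. The two offcuts lie about 0.2 m apart. Between them and the planing board stands a closed wooden tool box, 0.14 m high, to pass over.

How it is judged:
By the outcome, as a careful person would: the job done as asked, in the order asked, and still so for the second after the job is handed in, with the robot touching nothing.
It also fails if it takes over 69 s, if anything falls off the work surface, if the arm or the gripper's body presses on something with over 40 N, if the wrist force passes 120 N, or if a joint passes its speed limit or range.

### The arm

A 7-joint arm with a two-finger parallel gripper is mounted at the origin on a cart in front of the work surface, level with it; the furniture and walls round the work are solid. World frame = base frame: x ahead of the robot, y to its left, z up, the work surface at z = 0. Lengths are in m, angles in degrees, forces in N, time in s.
With the tool pointing down it reaches from about 0.4 to 0.875 m from the base axis. Payload 4.4 kg.
Tool frame: the origin (TCP) lies between the finger pads; the fingertips stand 11 mm ahead of it and the grasp point (between the pads) lies 8 mm behind it; z points along the fingers, y is the direction in which the jaws open and shut (so a half turn about z gives the same grasp; the last joint's range is limited). The gripper opens to 85 mm and grips with 20 to 120 N. Pads are 22 mm wide; open, the fingers measure 114 mm over their backs; the gripper's body (76 mm by 85 mm) begins 54 mm behind the grasp point. The pads swing forward as they close: fully open they stand 13 mm farther back than shut.
Start: joints at [-69.718, 36.005, 2.206, 86.941, -1.547, 57.084, -1.146], TCP at [0.265, 0.594, 0.242] pointing down, gripper open.
Joint ranges: [-175.42, 175.42], [-21.48, 121.26], [-71.46, 75.88], [10.55, 141.38], [-63.04, 243.04], [13.31, 113.54], [-168.57, 168.57]. Speed limits (degrees/s): [147.25, 147.25, 180, 180, 180, 180, 180].

### API

Orientations are given as [roll, pitch, yaw] about the fixed x, y, z axes, in that order (R = Rz(yaw) Ry(pitch) Rx(roll)).
In Python, from bench import arm gives the robot as it stands. The module is installed in compiled form; this text tells all that it offers.
- The arm moves only by the tool drive_tool, never from a script. Its argument "rows" is a list that holds one entry, the list of rows, each a list of 7 numbers: the shift along the tool's x, y, z in mm, then the turn, a rotation vector about the tool's x, y, z in degrees, then the opening, from -1 (shut) to 1 (fully open). A call has exactly 5 rows; each row shifts and turns the commanded pose from where the row before left it, along the tool's axes as they then stand; what a row does not reach is not made up. A row lasts 1/12 s, in which the tool goes at most 41.7 mm and 7.16 degrees, less where a joint would pass 70% of its speed; a pose out of reach is approached as far as the arm can. A call is refused whole if a number of a shift passes 41.7 or a number of a turn 7.16, either way. A call with a gripper value outside its range is refused whole. The fingers move at their own pace and stop on an object; the grip force is fixed at half the most. Time passes only in rows, so rows that do not move let the fingers close, or fill a call up. It gives the time, the measured TCP pose, the force and the opening at its end, in the units of the state.
- arm.get_state(): the state, without advancing time (a new reading comes with each control period).
- arm.snapshot(name): name is "side" or "top"; returns (picture, depth): 480x640x3 uint8, red, green, blue; 480x640 float32, m along the optical axis (not along the pixel's ray), 0 where there is no reading.
- arm.camera_params(name): a dict with "mtx" (3x3 intrinsics, pixels), "D" ([k1, k2, p1, p2, k3] as OpenCV has them; the pictures are not rectified), "R" (3x3) and "t" (3): a world point X has camera coordinates R X + t. Camera axes: x right, y down, z forward; pixel columns grow to the right and rows downward; lengths in m; the calibration is good to about 2 mm. A picture is of the moment at which its call begins. camera_params takes no time and is no camera call.
- arm.hand_in(): hands the job in, once; it reports no verdict.
The state is a dict: "time_s": time; "joint_pos": joint angles; "qd": joint speeds; "joint_torque": joint torques, N m; "tcp_pos": TCP position; "tcp_rot": TCP orientation; "force": force on the tool from outside, world axes, zero at the start; "torque": the same for the moment, N m; "grip_width": finger opening in m.
Only numpy, scipy, OpenCV 4.12 (cv2) and the standard library are available. Lean on these libraries where they do the work, as an engineer would, in place of code of your own. Each camera call takes 0.05 s, during which the arm holds its last target.

## Working session

There is one attempt and no reset: what is moved stays moved. The work goes in short steps, Python scripts to look and compute and a tool call to move; the robot and the scene stay as the last step left them, time stands still between calls to the robot, and variables do not carry over. Pictures are saved under pics/ and viewed, and the job is handed in when it is done.

Besides the shell and the picture viewer there is one more tool, called after "Call:" in YAML: its name, and indented under it one key for each argument. drive_tool: Moves the arm, as the interface text tells. Its arguments: {"type":"object","properties":{"rows":{"type":"array","items":{"type":"array","items":{"type":"array","items":{"type":"number"}}}}},"required":["rows"]}

```bash
mkdir -p pics
python3 - <<'E'
from bench import arm
import cv2,numpy as np
s=arm.get_state();print(s)
for n in("side","top"):
    p,d=arm.snapshot(n);cv2.imwrite(f"pics/{n}0.png",p[:,:,::-1]);np.savez(f"pics/{n}0.npz",p=p,d=d)
    c=arm.camera_params(n);print(n,c)
E
```

```text
{'time_s': 0.0, 'joint_pos': array([-69.71666018,  36.05862896,   2.20150861,  86.99613291,
        -1.55011774,  57.08338475,  -1.14499997]), 'qd': array([-0.05581015,  0.04671883, -0.06554856, -0.02278931, -0.06150733,
        0.03912827,  0.02082107]), 'joint_torque': array([ 1.97196692e-03, -5.63390672e+01,  1.22642487e+00, -1.93451858e+01,
        1.08194549e-02,  1.00379463e-02,  8.90179876e-06]), 'tcp_pos': array([0.26463562, 0.59302953, 0.24139121]), 'tcp_rot': array([-1.79891448e+02, -1.82486485e-03,  1.55946658e+02]), 'force': array([0.05419615, 1.00743386, 0.90067928]), 'torque': array([ 0.05169263, -0.03365242, -0.01539429]), 'grip_width': 0.08538154631883678}
side {'mtx': array([[485.54400993,   0.        , 327.42142434],
       [  0.        , 485.54400993, 232.93946593],
       [  0.        ,   0.        ,   1.        ]]), 'D': array([0.03475283, 0.        , 0.        , 0.        , 0.        ]), 'R': array([[ 0.42423221,  0.90517736, -0.02609564],
       [ 0.3862712 , -0.20694869, -0.89886973],
       [-0.81903699,  0.3712495 , -0.43743825]]), 't': array([-0.29961826, -0.13135341,  1.66477074])}
top {'mtx': array([[447.14376886,   0.        , 319.27868357],
       [  0.        , 447.14376886, 238.71750723],
       [  0.        ,   0.        ,   1.        ]]), 'D': array([-0.03520065,  0.        ,  0.        ,  0.        ,  0.        ]), 'R': array([[ 0.0084841 , -0.99970436,  0.02278627],
       [-0.99237271, -0.01121999, -0.12276204],
       [ 0.1229814 , -0.02157095, -0.99217452]]), 't': array([0.0583946 , 0.51566183, 1.09087176])}
```

View pics/side0.png

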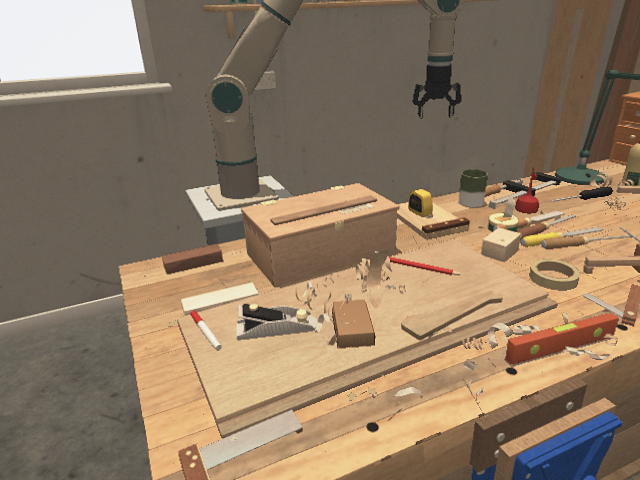

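View pics/top0.png

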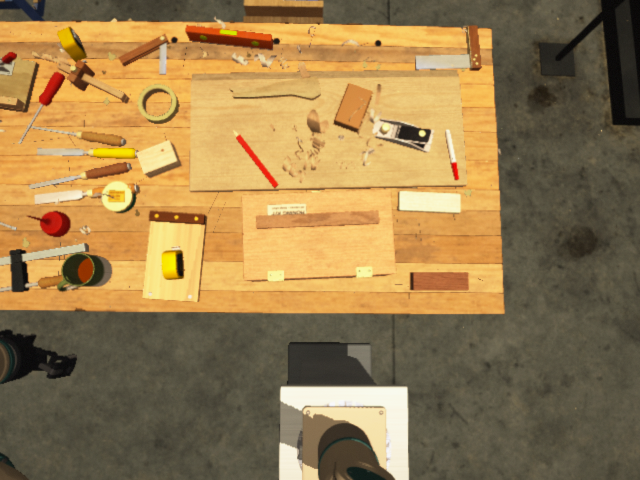

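The top view shows the walnut (near place) at about (440,281), the pale bar at (430,203), the board at about (175,255) with its stop at (177,217), and the tape at (173,264). The tool box spans (243–393, 192–278).

```bash
cat > h.py <<'E'
import cv2,numpy as np
from bench import arm
def w(n,px,z):
    c=arm.camera_params(n);px=np.float64(px).reshape(-1,1,2)
    u=cv2.undistortPoints(px,c["mtx"],c["D"]).reshape(-1,2)
    R,t=c["R"],c["t"];C=-R.T@t
    r=np.c_[u,np.ones(len(u))]@R
    return C+r*((z-C[2])/r[:,2])[:,None]
def cloud(n,d):
    c=arm.camera_params(n);v,u=np.mgrid[:480,:640]
    q=cv2.undistortPoints(np.float64(np.dstack([u,v])).reshape(-1,1,2),c["mtx"],c["D"]).reshape(-1,2)
    P=np.c_[q,np.ones(len(q))]*d.reshape(-1,1)
    return ((P-c["t"])@c["R"]).reshape(480,640,3)
E
python3 - <<'E'
from h import *
np.set_printoptions(precision=4,suppress=True)
f=np.load("pics/top0.npz");p,d=f["p"],f["d"];P=cloud("top",d)
hsv=cv2.cvtColor(p,cv2.COLOR_RGB2HSV)
def pr(name,m,z):
    m=m.astype(np.uint8);cs,_=cv2.findContours(m,0,2);c=max(cs,key=cv2.contourArea)
    (cx,cy),wh,a=cv2.minAreaRect(c);b=cv2.boxPoints(((cx,cy),(wh[0]+1,wh[1]+1),a))
    W=w("top",b,z);print(name,cv2.contourArea(c),"ctr px",(cx,cy),"world",w("top",[[cx,cy]],z)[0],"edges",np.linalg.norm(W[1]-W[0]),np.linalg.norm(W[2]-W[1]),"dirs",np.degrees(np.arctan2(*(W[1]-W[0])[1::-1])),np.degrees(np.arctan2(*(W[2]-W[1])[1::-1])))
    mm=np.zeros_like(m);cv2.drawContours(mm,[c],-1,1,-1);q=P[(mm>0)&(d>0)];print("  z pct",np.percentile(q[:,2],[5,50,95]))
    return W
def roi(m,x0,x1,y0,y1):
    o=np.zeros(m.shape,bool);o[y0:y1,x0:x1]=m[y0:y1,x0:x1];return o
H,S,V=[hsv[...,i].astype(int) for i in range(3)]
for x,y in[(440,281),(430,203),(170,290),(177,217),(173,264),(220,290),(173,256),(405,281)]:print((x,y),hsv[y,x],P[y,x])
pr("walnut",roi((P[...,2]>.018),400,480,262,300),.032)
pr("walnutc",roi((V<150),400,480,262,300),.032)
pr("pale",roi((S<80)&(V>150),390,470,185,220),.018)
W=pr("tapeY",roi((H>20)&(H<32)&(S>180),150,200,235,285),.06)
pr("tapeZ",roi(P[...,2]>.045,150,200,230,290),.068)
W=pr("stop",roi(V<110,140,215,205,230),.032);print(W)
pr("board",roi((P[...,2]>.010),135,215,205,308),.018)
E
python3 - <<'E'
import cv2
a=cv2.imread("pics/top0.png");cv2.imwrite("pics/crop1.png",cv2.resize(a[200:310,130:230],None,fx=5.4,fy=5.4,interpolation=2))
b=cv2.imread("pics/side0.png");cv2.imwrite("pics/crop2.png",cv2.resize(b[170:250,380:490],None,fx=7,fy=7,interpolation=2))
E
```

```text
(440, 281) [ 11 173 189] [ 0.4119 -0.2396  0.031 ]
(430, 203) [ 28  45 250] [ 0.6133 -0.2227  0.0165]
(170, 290) [ 24 124 250] [0.3835 0.4349 0.0174]
(177, 217) [ 23 215 240] [0.5661 0.422  0.0307]
(173, 264) [ 29 255 250] [0.4444 0.4102 0.0837]
(220, 290) [ 17 160 228] [ 0.385   0.3141 -0.003 ]
(173, 256) [ 28 255 250] [0.4634 0.4112 0.0834]
(405, 281) [ 19 146 244] [ 0.4122 -0.1583 -0.0014]
walnut 930.5 ctr px (440.0, 279.9999694824219) world [ 0.4143 -0.2394  0.032 ] edges 0.0472706570564698 0.14462305180509297 dirs -0.8962596379253538 -89.52344131090912
  z pct [0.0283 0.0317 0.0352]
walnutc 48.0 ctr px (411.5, 281.0) world [ 0.4113 -0.1675  0.032 ] edges 0.010079665146877498 0.04228080469564963 dirs -89.51439762936643 179.07549474447544
  z pct [-0.0015  0.0108  0.0305]
pale 1028.5 ctr px (429.1495056152344, 201.28604125976562) world [ 0.6174 -0.2202  0.018 ] edges 0.05110382640845974 0.16103621984409466 dirs -3.4522445247542017 -91.80034352766006
  z pct [0.0139 0.0177 0.0212]
tapeY 359.5 ctr px (170.5, 264.5) world [0.4446 0.4234 0.06  ] edges 0.0437142779797388 0.06780127577543124 dirs -89.35096712017476 -177.39587480558797
  z pct [0.0692 0.0823 0.0865]
tapeZ 512.0 ctr px (171.0, 264.5) world [0.4441 0.4197 0.068 ] edges 0.05063623561050869 0.07210772800971446 dirs -89.35118772943815 -177.42610875664892
  z pct [0.0515 0.0797 0.0863]
stop 10.5 ctr px (202.5, 220.0) world [0.559  0.3572 0.032 ] edges 0.01507416112259795 0.022906053769583424 dirs -89.33900767943965 -177.6870520483497
  z pct [0.0125 0.0248 0.0329]
[[0.5704 0.3653 0.032 ]
 [0.5705 0.3502 0.032 ]
 [0.5477 0.3493 0.032 ]
 [0.5475 0.3643 0.032 ]]
board 4775.0 ctr px (173.46214294433594, 255.91099548339844) world [0.4689 0.43   0.018 ] edges 0.22807475983694017 0.1496659704206317 dirs -2.089085133803978 -94.67624454987822
  z pct [0.0138 0.018  0.0812]
```

View pics/crop1.png

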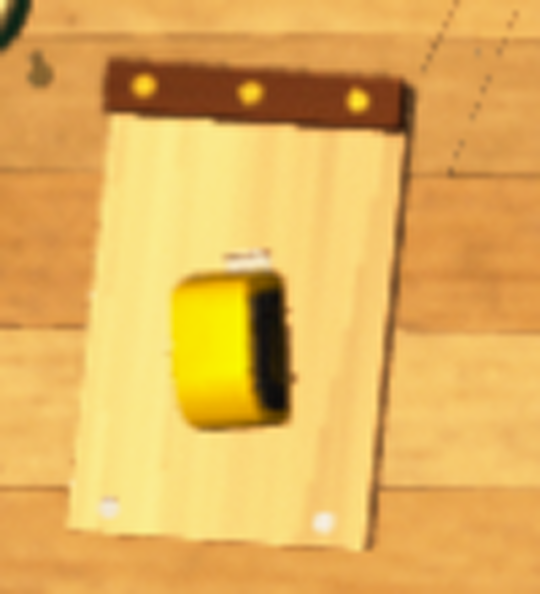

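View pics/crop2.png

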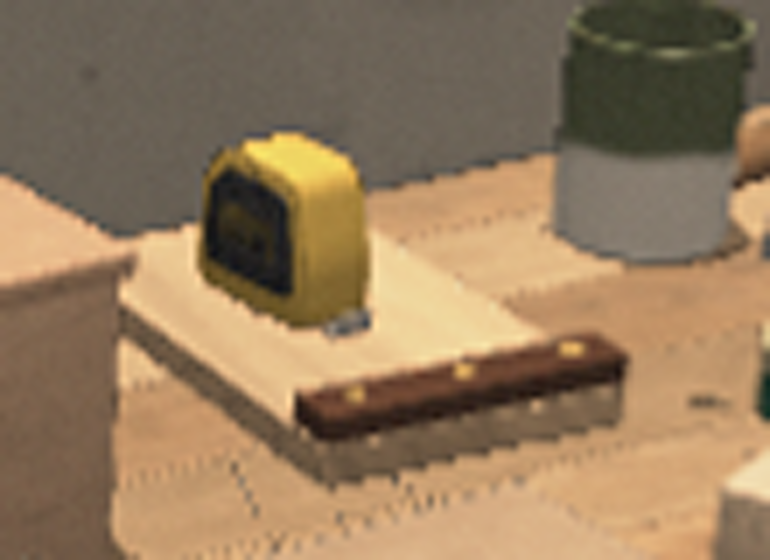

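Run:
```python
from h import *
np.set_printoptions(precision=4,suppress=True)
f=np.load("pics/top0.npz");p,d=f["p"],f["d"];P=cloud("top",d)
hsv=cv2.cvtColor(p,cv2.COLOR_RGB2HSV);H,S,V=[hsv[...,i].astype(int) for i in range(3)]
# board edges from crop pixel corners (crop scale 5.4, offset 130,200)
cr=np.array([[108,112],[405,132],[370,549],[68,527]],float);px=(cr+.5)/5.4-.5+[130,200]
W=w("top",px,.018);print("board corners(near stop L,R; near L,R at z18)",W[:,:2]);
st=np.array([[106,58],[406,80],[404,131],[106,112]],float);W2=w("top",(st+.5)/5.4-.5+[130,200],.032);print("stop top",W2[:,:2])
# board cloud mask
m=np.zeros((480,640),bool);m[205:305,135:212]=1
top=m&(abs(P[...,2]-.018)<.006)&(P[...,2]>.010)
pts=np.float32(P[(P[...,2]>.011)&m][:,:2]);r=cv2.minAreaRect(pts);print("board rect",r)
# tape
for zz in(.05,.065,.076):
    q=np.float32(P[(P[...,2]>zz)&m][:,:2]);print("tape >",zz,len(q),cv2.minAreaRect(q),q.min(0),q.max(0))
# yellow/black boundary and yellow left edge per row
for y in range(250,282,2):
    r=(H[y]>=24)&(H[y]<=33)&(S[y]>200);xs=np.where(r[150:195])[0]+150
    dk=np.where(V[y,150:195]<100)[0]+150
    print(y,xs.min() if len(xs) else None,xs.max() if len(xs) else None,dk.min() if len(dk) else None,dk.max() if len(dk) else None)
# box
q=P[(P[...,2]>.12)&(P[...,2]<.17)];m2=np.zeros((480,640),bool);m2[185:285,235:400]=1
q=P[m2&(P[...,2]>.12)];print("box",np.percentile(q,[.5,99.5],axis=0))
```

```text
board corners(near stop L,R; near L,R at z18) [[0.5589 0.4952]
 [0.551  0.3549]
 [0.3565 0.3635]
 [0.3649 0.5032]]
stop top [[0.5821 0.4925]
 [0.5733 0.3521]
 [0.5493 0.3521]
 [0.5566 0.491 ]]
board rect ((0.46131354570388794, 0.29138070344924927), (0.41654714941978455, 0.22114011645317078), 86.6399154663086)
tape > 0.05 566 ((0.4301930069923401, 0.2640136778354645), (0.3610386550426483, 0.07273808121681213), 84.62581634521484) [0.3771 0.0877] [0.4805 0.4415]
tape > 0.065 476 ((0.42976564168930054, 0.2640219032764435), (0.3613528907299042, 0.06996139883995056), 84.32051849365234) [0.3771 0.0877] [0.4795 0.4415]
tape > 0.076 377 ((0.4279658794403076, 0.26414427161216736), (0.362103670835495, 0.0614689476788044), 83.54644775390625) [0.3771 0.0877] [0.4758 0.4415]
250 None None None None
252 None None None None
254 162 174 177 181
256 162 175 177 181
258 162 175 177 181
260 162 175 177 182
262 162 175 177 182
264 162 175 177 182
266 162 175 177 182
268 162 175 177 182
270 162 175 178 182
272 163 175 178 182
274 None None 178 182
276 None None 180 182
278 None None None None
280 None None None None
box [[ 0.3771 -0.1029  0.1279]
 [ 0.6152  0.2399  1.1443]]
```

Run:
```python
from h import *
np.set_printoptions(precision=4,suppress=True)
print(w("top",[[161.5,254],[162,272],[175.8,254],[176.2,272]],.083))
f=np.load("pics/top0.npz");p,d=f["p"],f["d"];P=cloud("top",d)
m=np.zeros((480,640),bool);m[235:290,150:195]=1
for zz in(.05,.065,.076):
    q=np.float32(P[(P[...,2]>zz)&m&(P[...,1]>.36)][:,:2]);print("tape >",zz,len(q),cv2.minAreaRect(q),np.percentile(q,[2,98],axis=0))
# hook and bottom in side view
f=np.load("pics/side0.npz");p,d=f["p"],f["d"];Q=cloud("side",d)
q=Q[(Q[...,2]>.03)&(Q[...,2]<.1)&(Q[...,0]<.5)&(Q[...,0]>.38)&(Q[...,1]>.37)&(Q[...,1]<.47)]
print(len(q),np.percentile(q,[2,50,98],axis=0))
b=Q[(Q[...,2]>.05)&(Q[...,2]<.17)&(abs(Q[...,1])<.3)&(Q[...,0]<.66)&(Q[...,0]>.3)];print("box",np.percentile(b,[1,99],axis=0))
```

```text
[[0.4678 0.4389 0.083 ]
 [0.4252 0.4356 0.083 ]
 [0.4682 0.4049 0.083 ]
 [0.4256 0.402  0.083 ]]
tape > 0.05 532 ((0.4454199969768524, 0.4201093912124634), (0.07113470137119293, 0.04139981046319008), 1.627859115600586) [[0.412  0.4009]
 [0.4795 0.4393]]
tape > 0.065 442 ((0.4452640116214752, 0.42222434282302856), (0.06677568703889847, 0.03840826079249382), 3.549283027648926) [[0.414  0.403 ]
 [0.4761 0.4395]]
tape > 0.076 343 ((0.44564956426620483, 0.4212518036365509), (0.05826621502637863, 0.0349157378077507), 6.227973461151123) [[0.4186 0.4047]
 [0.4732 0.4395]]
488 [[0.4194 0.4009 0.0315]
 [0.4686 0.41   0.0614]
 [0.4865 0.4419 0.0868]]
box [[ 0.4234 -0.1026  0.0517]
 [ 0.6204  0.2391  0.143 ]]
```

```bash
cat >> h.py <<'E'
from scipy.spatial.transform import Rotation as Ro
def go(x,y,z,yaw,n,start=None,quiet=False):
    "shift/turn per row in tool axes, n equal rows, tool down"
    s=arm.get_state()
    if start is None: p0=s["tcp_pos"];R0=Ro.from_euler("xyz",s["tcp_rot"],degrees=True)
    else: p0=np.array(start[:3]);R0=Ro.from_euler("xyz",[180,0,start[3]],degrees=True)
    R1=Ro.from_euler("xyz",[180,0,yaw],degrees=True)
    rv=(R0.inv()*R1).as_rotvec();dp=(np.array([x,y,z])-p0)/n
    for i in range(n):
        R=R0*Ro.from_rotvec(rv*i/n)
        print(i,np.round(R.inv().apply(dp)*1000,1),np.round(np.degrees(rv)/n,2))
E
python3 - <<'E'
from h import *
go(.445,.421,.19,-177,10)
E
```

```text
0 [-23.5  -8.4   5.2] [-0.01 -0.   -2.71]
1 [-23.1  -9.5   5.2] [-0.01 -0.   -2.71]
2 [-22.6 -10.5   5.2] [-0.01 -0.   -2.71]
3 [-22.1 -11.6   5.2] [-0.01 -0.   -2.71]
4 [-21.5 -12.6   5.2] [-0.01 -0.   -2.71]
5 [-20.9 -13.6   5.2] [-0.01 -0.   -2.71]
6 [-20.2 -14.6   5.2] [-0.01 -0.   -2.71]
7 [-19.5 -15.5   5.2] [-0.01 -0.   -2.71]
8 [-18.7 -16.4   5.2] [-0.01 -0.   -2.71]
9 [-17.9 -17.3   5.2] [-0.01 -0.   -2.71]
```

Call:
drive_tool:
  rows:
    - [[-23.5, -8.5, 5, 0, 0, -2.7, 1], [-23, -9.5, 5, 0, 0, -2.7, 1], [-22.5, -10.5, 5, 0, 0, -2.7, 1], [-22, -11.5, 5, 0, 0, -2.7, 1], [-21.5, -12.5, 5, 0, 0, -2.7, 1]]

```text
time_s: 0.52
tcp_pos: [0.3554, 0.5066, 0.2167]
tcp_rot: [-180.0, -0.0, 169.6]
force: [0.4, 0.4, 0.2]
grip_width: 0.0852
```

Call:
drive_tool:
  rows:
    - [[-21, -13.5, 5, 0, 0, -2.7, 1], [-20, -14.5, 5, 0, 0, -2.7, 1], [-19.5, -15.5, 5, 0, 0, -2.7, 1], [-18.5, -16.5, 5, 0, 0, -2.7, 1], [-18, -17.5, 5, 0, 0, -2.7, 1]]

```text
time_s: 0.93
tcp_pos: [0.4453, 0.4205, 0.1917]
tcp_rot: [-180.0, -0.0, -176.9]
force: [0.4, 0.6, -0.8]
grip_width: 0.0857
```

Call:
drive_tool:
  rows:
    - [[0, 0, 0, 0, 0, 0, 1], [0, 0, 0, 0, 0, 0, 1], [0, 0, 0, 0, 0, 0, 1], [0, 0, 0, 0, 0, 0, 1], [0, 0, 0, 0, 0, 0, 1]]

```text
time_s: 1.35
tcp_pos: [0.4435, 0.423, 0.1925]
tcp_rot: [180.0, -0.0, -176.9]
force: [0.1, 0.3, -0.9]
grip_width: 0.0853
```

Run:
```python
from h import *
s=arm.get_state();print(s["tcp_pos"],s["tcp_rot"],s["joint_pos"].round(1))
go(.445,.421,.048,-177,5)
p,d=arm.snapshot("side");cv2.imwrite("pics/s1.png",cv2.resize(p[80:280,340:540,::-1],None,fx=3,fy=3))
```

```text
[0.44350117 0.42298944 0.19247748] [ 1.79951815e+02 -2.14360296e-02 -1.76928463e+02] [-42.6  36.1  -5.8  96.    4.6  48.   42.7]
0 [-0.3 -0.4 28.9] [ 0.01 -0.    0.01]
1 [-0.3 -0.4 28.9] [ 0.01 -0.    0.01]
2 [-0.3 -0.4 28.9] [ 0.01 -0.    0.01]
3 [-0.3 -0.4 28.9] [ 0.01 -0.    0.01]
4 [-0.3 -0.4 28.9] [ 0.01 -0.    0.01]
```

View pics/s1.png

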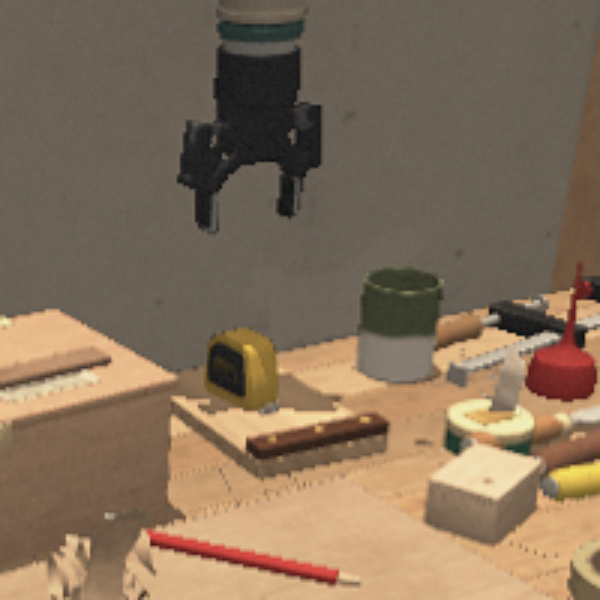

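The open fingers, at about (207,215) and (287,205) in the crop, straddle the tape at (240,365). I'll descend now.

Call:
drive_tool:
  rows:
    - [[-0.5, -0.5, 32, 0, 0, 0, 1], [-0.5, -0.5, 32, 0, 0, 0, 1], [-0.5, -0.5, 32, 0, 0, 0, 1], [0, 0, 28, 0, 0, 0, 1], [0, 0, 18, 0, 0, 0, 1]]

```text
time_s: 1.82
tcp_pos: [0.4446, 0.4198, 0.0476]
tcp_rot: [-179.9, -0.1, -177.0]
force: [-0.2, 0.2, -0.6]
grip_width: 0.0856
```

Call:
drive_tool:
  rows:
    - [[0, 0, 2, 0, 0, 0, -1], [0, 0, 0, 0, 0, 0, -1], [0, 0, 0, 0, 0, 0, -1], [0, 0, 0, 0, 0, 0, -1], [0, 0, 0, 0, 0, 0, -1]]

```text
time_s: 2.23
tcp_pos: [0.4474, 0.422, 0.0505]
tcp_rot: [179.8, 0.2, -177.0]
force: [-0.5, 1.0, 3.3]
grip_width: 0.0379
```

Call:
drive_tool:
  rows:
    - [[0, 0, 0, 0, 0, 0, -1], [0, 0, 0, 0, 0, 0, -1], [0, 0, 0, 0, 0, 0, -1], [0, 0, 0, 0, 0, 0, -1], [0, 0, 0, 0, 0, 0, -1]]

```text
time_s: 2.65
tcp_pos: [0.4474, 0.422, 0.0505]
tcp_rot: [179.8, 0.2, -177.0]
force: [0.1, 2.1, 6.5]
grip_width: 0.0379
```

Call:
drive_tool:
  rows:
    - [[0, 0, -10, 0, 0, 0, -1], [0, 0, -20, 0, 0, 0, -1], [0, 0, -20, 0, 0, 0, -1], [0, 0, -20, 0, 0, 0, -1], [0, 0, -20, 0, 0, 0, -1]]

```text
time_s: 3.07
tcp_pos: [0.4459, 0.4191, 0.1395]
tcp_rot: [-179.9, -0.1, -177.1]
force: [-0.2, -0.2, -3.1]
grip_width: 0.0378
```

Call:
drive_tool:
  rows:
    - [[0, 0, -30, 0, 0, 0, -1], [0, 0, -35, 0, 0, 0, -1], [0, 0, -35, 0, 0, 0, -1], [0, 0, -10, 0, 0, 0, -1], [0, 0, 0, 0, 0, 0, -1]]

```text
time_s: 3.48
tcp_pos: [0.4475, 0.421, 0.2519]
tcp_rot: [179.8, 0.3, -177.1]
force: [0.2, 0.2, -2.8]
grip_width: 0.0375
```

Run:
```python
from h import *
s=arm.get_state();print(s["tcp_pos"],s["tcp_rot"],s["joint_pos"].round(1),s["force"])
p,d=arm.snapshot("side");cv2.imwrite("pics/s2.png",cv2.resize(p[60:260,340:540,::-1],None,fx=3,fy=3))
p,d=arm.snapshot("top");cv2.imwrite("pics/t2.png",cv2.resize(p[180:310,100:260,::-1],None,fx=4,fy=4))
go(.519,-.238,.25,180,24)
```

```text
[0.44753528 0.4209685  0.25193233] [ 179.77104944    0.27634007 -177.07754524] [-42.1  32.3  -6.1  92.5   4.   55.   43.4] [ 0.1764993   0.18281708 -2.75506491]
0 [ -1.7 -27.5  -0.1] [-0.   -0.    0.12]
1 [ -1.7 -27.5  -0.1] [-0.   -0.    0.12]
2 [ -1.8 -27.5  -0.1] [-0.   -0.    0.12]
3 [ -1.8 -27.5  -0.1] [-0.   -0.    0.12]
4 [ -1.9 -27.5  -0.1] [-0.   -0.    0.12]
5 [ -1.9 -27.5  -0.1] [-0.   -0.    0.12]
6 [ -2.  -27.5  -0.1] [-0.   -0.    0.12]
7 [ -2.1 -27.5  -0.1] [-0.   -0.    0.12]
8 [ -2.1 -27.5  -0.1] [-0.   -0.    0.12]
9 [ -2.2 -27.5  -0.1] [-0.   -0.    0.12]
10 [ -2.2 -27.5  -0.1] [-0.   -0.    0.12]
11 [ -2.3 -27.5  -0.1] [-0.   -0.    0.12]
12 [ -2.4 -27.4  -0.1] [-0.   -0.    0.12]
13 [ -2.4 -27.4  -0.1] [-0.   -0.    0.12]
14 [ -2.5 -27.4  -0.1] [-0.   -0.    0.12]
15 [ -2.5 -27.4  -0.1] [-0.   -0.    0.12]
16 [ -2.6 -27.4  -0.1] [-0.   -0.    0.12]
17 [ -2.6 -27.4  -0.1] [-0.   -0.    0.12]
18 [ -2.7 -27.4  -0.1] [-0.   -0.    0.12]
19 [ -2.8 -27.4  -0.1] [-0.   -0.    0.12]
20 [ -2.8 -27.4  -0.1] [-0.   -0.    0.12]
21 [ -2.9 -27.4  -0.1] [-0.   -0.    0.12]
22 [ -2.9 -27.4  -0.1] [-0.   -0.    0.12]
23 [ -3.  -27.4  -0.1] [-0.   -0.    0.12]
```

View pics/s2.png

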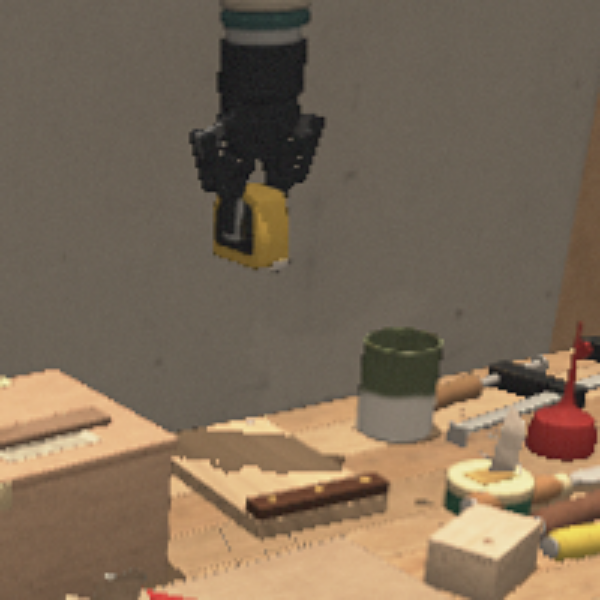

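View pics/t2.png

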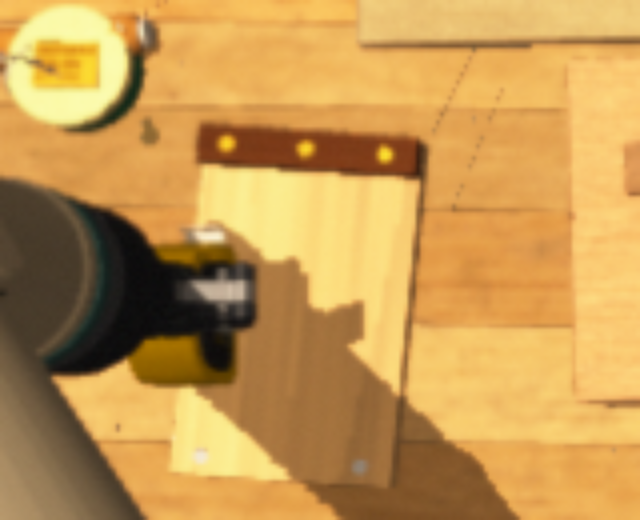

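The tape is held upright and clear of the board, at crop (250,225) in the side view. Next I'll carry it over the box.

Call:
drive_tool:
  rows:
    - [[-1, -15, 0, 0, 0, 0, -1], [-2, -30, 0, 0, 0, 0.5, -1], [-2, -36, 0, 0, 0, 0.5, -1], [-2.5, -36, 0, 0, 0, 0, -1], [-2.5, -36, 0, 0, 0, 0.5, -1]]

```text
time_s: 4.0
tcp_pos: [0.4608, 0.2651, 0.2455]
tcp_rot: [-179.8, -0.3, -178.5]
force: [1.2, -1.1, -2.6]
grip_width: 0.0377
```

Call:
drive_tool:
  rows:
    - [[-2.5, -36, 0, 0, 0, 0, -1], [-2.5, -36, 0, 0, 0, 0.5, -1], [-3, -36, 0, 0, 0, 0, -1], [-3, -36, 0, 0, 0, 0.5, -1], [-3, -36, 0, 0, 0, 0, -1]]

```text
time_s: 4.42
tcp_pos: [0.4779, 0.0857, 0.2459]
tcp_rot: [-179.9, -0.3, -179.6]
force: [0.8, -0.7, -2.5]
grip_width: 0.0378
```

Call:
drive_tool:
  rows:
    - [[-3, -36, 0, 0, 0, 0.5, -1], [-3, -36, 0, 0, 0, 0, -1], [-3, -36, 0, 0, 0, 0, -1], [-3, -36, 0, 0, 0, 0, -1], [-3, -36, 0, 0, 0, 0, -1]]

```text
time_s: 4.83
tcp_pos: [0.4929, -0.0936, 0.2459]
tcp_rot: [180.0, -0.3, 179.9]
force: [0.2, 0.1, -3.8]
grip_width: 0.0376
```

Call:
drive_tool:
  rows:
    - [[-3, -36, 0, 0, 0, 0, -1], [-3, -30, 0, 0, 0, 0, -1], [-3, -30, 0, 0, 0, 0, -1], [-3, -20, 0, 0, 0, 0, -1], [0, 0, 0, 0, 0, 0, -1]]

```text
time_s: 5.25
tcp_pos: [0.5048, -0.214, 0.2456]
tcp_rot: [-179.9, -0.3, 179.5]
force: [0.0, -0.2, -2.5]
grip_width: 0.0379
```

Run:
```python
from h import *
s=arm.get_state();print(s["tcp_pos"],s["tcp_rot"],s["joint_pos"].round(1),s["force"])
p,d=arm.snapshot("side");cv2.imwrite("pics/s3.png",cv2.resize(p[60:320,100:350,::-1],None,fx=2.3,fy=2.3))
go(.519,-.238,.06,180,8)
```

```text
[ 0.50480934 -0.21396425  0.24557365] [-179.86253983   -0.26152838  179.50655645] [ 20.9  27.5  -1.5 102.9   1.2  49.8 108.3] [ 0.01546969 -0.1723217  -2.45770172]
0 [-1.9 -3.4 23.2] [ 0.   -0.04 -0.04]
1 [-1.9 -3.4 23.2] [ 0.   -0.04 -0.04]
2 [-1.9 -3.4 23.2] [ 0.   -0.04 -0.04]
3 [-1.9 -3.4 23.2] [ 0.   -0.04 -0.04]
4 [-1.8 -3.4 23.2] [ 0.   -0.04 -0.04]
5 [-1.8 -3.4 23.2] [ 0.   -0.04 -0.04]
6 [-1.8 -3.4 23.2] [ 0.   -0.04 -0.04]
7 [-1.8 -3.4 23.2] [ 0.   -0.04 -0.04]
```

View pics/s3.png

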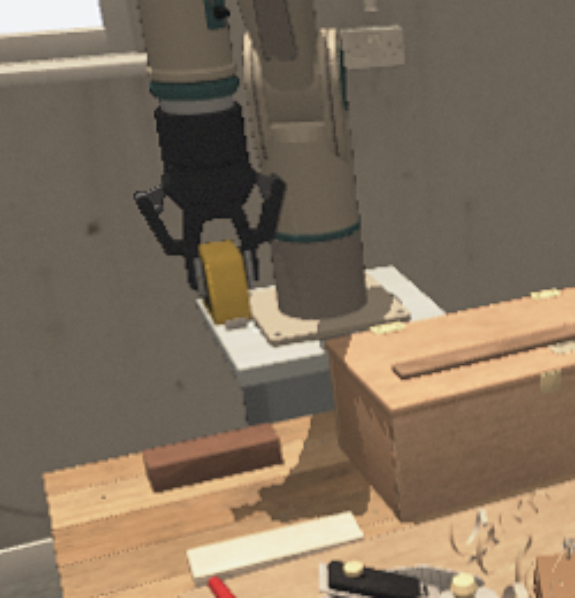

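The tape hangs upright at crop (225,280), with the walnut at (215,460) and the pale bar at (275,545) below it. I'll lower it between them.

Call:
drive_tool:
  rows:
    - [[-5, -8, 5, 0, 0, 0, -1], [-5, -8, 20, 0, 0, 0, -1], [-4, -8, 30, 0, 0, 0, -1], [0, 0, 35, 0, 0, 0, -1], [0, 0, 35, 0, 0, 0, -1]]

```text
time_s: 5.72
tcp_pos: [0.5211, -0.2313, 0.1211]
tcp_rot: [180.0, -0.0, -180.0]
force: [-0.1, 0.1, -3.8]
grip_width: 0.0379
```

Call:
drive_tool:
  rows:
    - [[0, 0, 30, 0, 0, 0, -1], [0, 0, 25, 0, 0, 0, -1], [0, 0, 15, 0, 0, 0, -1], [0, 0, 5, 0, 0, 0, -1], [0, 0, 0, 0, 0, 0, -1]]

```text
time_s: 6.13
tcp_pos: [0.5197, -0.2304, 0.046]
tcp_rot: [179.9, -0.2, -180.0]
force: [0.6, 0.0, -2.2]
grip_width: 0.038
```

Call:
drive_tool:
  rows:
    - [[0, 0, 2, 0, 0, 0, -1], [0, 0, 2, 0, 0, 0, -1], [0, 0, 2, 0, 0, 0, -1], [0, 0, 0, 0, 0, 0, -1], [0, 0, 0, 0, 0, 0, -1]]

```text
time_s: 6.55
tcp_pos: [0.5212, -0.2322, 0.0429]
tcp_rot: [-180.0, 0.1, 179.9]
force: [0.8, 0.2, -3.0]
grip_width: 0.0377
```

Call:
drive_tool:
  rows:
    - [[0, 0, 2, 0, 0, 0, -1], [0, 0, 2, 0, 0, 0, -1], [0, 0, 2, 0, 0, 0, -1], [0, 0, 0, 0, 0, 0, -1], [0, 0, 0, 0, 0, 0, -1]]

```text
time_s: 6.97
tcp_pos: [0.5207, -0.232, 0.0361]
tcp_rot: [180.0, -0.0, 179.9]
force: [0.0, 0.0, -2.9]
grip_width: 0.038
```

Call:
drive_tool:
  rows:
    - [[0, 0, 1, 0, 0, 0, -1], [0, 0, 1, 0, 0, 0, -1], [0, 0, 1, 0, 0, 0, -1], [0, 0, 0, 0, 0, 0, -1], [0, 0, 0, 0, 0, 0, -1]]

```text
time_s: 7.38
tcp_pos: [0.5209, -0.232, 0.0332]
tcp_rot: [180.0, -0.0, 179.9]
force: [-0.4, 0.0, -3.7]
grip_width: 0.0377
```

Call:
drive_tool:
  rows:
    - [[0, 0, 1, 0, 0, 0, -1], [0, 0, 0.5, 0, 0, 0, -1], [0, 0, 0, 0, 0, 0, -1], [0, 0, 0, 0, 0, 0, -1], [0, 0, 0, 0, 0, 0, -1]]

```text
time_s: 7.8
tcp_pos: [0.521, -0.2321, 0.0324]
tcp_rot: [-180.0, 0.0, 179.9]
force: [-1.1, 0.1, 6.3]
grip_width: 0.0379
```

Run:
```python
from h import *
p,d=arm.snapshot("side");cv2.imwrite("pics/s4.png",cv2.resize(p[180:340,130:290,::-1],None,fx=3.7,fy=3.7))
```

```text
(no output)
```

View pics/s4.png

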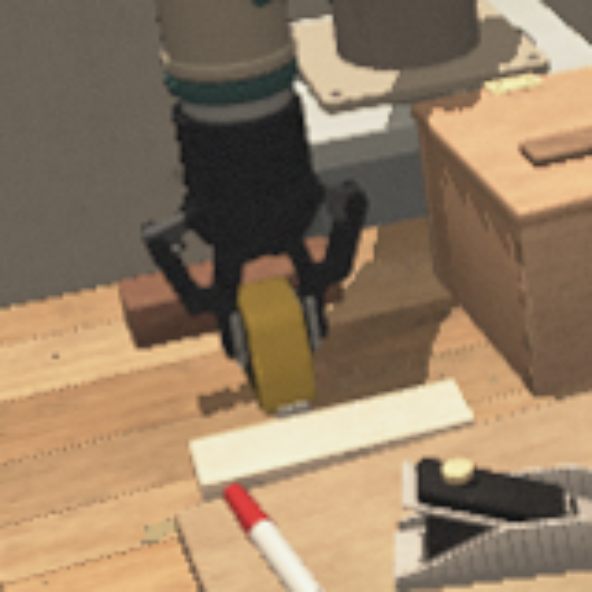

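Contact is confirmed, with the force going from −3 to +6 N. The tape stands at crop (280,345) just this side of the pale bar, so I'll release it.

Call:
drive_tool:
  rows:
    - [[0, 0, 0, 0, 0, 0, 0.2], [0, 0, 0, 0, 0, 0, 0.4], [0, 0, 0, 0, 0, 0, 0.7], [0, 0, 0, 0, 0, 0, 1], [0, 0, 0, 0, 0, 0, 1]]

```text
time_s: 8.27
tcp_pos: [0.521, -0.2321, 0.0317]
tcp_rot: [180.0, 0.0, 179.9]
force: [1.1, 0.1, -0.0]
grip_width: 0.0853
```

Call:
drive_tool:
  rows:
    - [[0, 0, 0, 0, 0, 0, 1], [0, 0, -10, 0, 0, 0, 1], [0, 0, -20, 0, 0, 0, 1], [0, 0, -30, 0, 0, 0, 1], [0, 0, -30, 0, 0, 0, 1]]

```text
time_s: 8.68
tcp_pos: [0.5202, -0.2318, 0.1228]
tcp_rot: [180.0, -0.1, 179.9]
force: [0.4, -0.1, 0.1]
grip_width: 0.0855
```

Call:
drive_tool:
  rows:
    - [[0, 0, -25, 0, 0, 0, 1], [0, 0, -15, 0, 0, 0, 1], [0, 0, 0, 0, 0, 0, 1], [0, 0, 0, 0, 0, 0, 1], [0, 0, 0, 0, 0, 0, 1]]

```text
time_s: 9.1
tcp_pos: [0.5204, -0.2318, 0.1615]
tcp_rot: [180.0, -0.1, 179.9]
force: [-0.4, 0.3, -0.5]
grip_width: 0.0852
```

Run:
```python
from h import *
s=arm.get_state();print(s["tcp_pos"],s["tcp_rot"],s["joint_pos"].round(1),s["grip_width"])
p,d=arm.snapshot("side");cv2.imwrite("pics/s5.png",cv2.resize(p[130:340,110:320,::-1],None,fx=2.8,fy=2.8))
P=cloud("side",d)
q=P[(P[...,2]>.012)&(P[...,2]<.075)&(P[...,0]>.45)&(P[...,0]<.58)&(P[...,1]>-.3)&(P[...,1]<-.17)];print("tape",len(q),np.percentile(q,[1,50,99],axis=0))
q=P[(P[...,2]>.012)&(P[...,2]<.04)&(P[...,0]>.35)&(P[...,0]<.45)&(P[...,1]>-.35)&(P[...,1]<-.13)];print("walnut",len(q),np.percentile(q,[1,50,99],axis=0))
```

```text
[ 0.52035124 -0.23179021  0.16147853] [ 1.79978400e+02 -5.28098397e-02  1.79945859e+02] [ 22.3  35.3  -1.7 104.5   1.5  40.2 109.7] 0.08522870992405195
tape 579 [[ 0.50558038 -0.25400991  0.01311457]
 [ 0.55081373 -0.23588932  0.04793215]
 [ 0.56220737 -0.21381455  0.06899513]]
walnut 786 [[ 0.39253236 -0.30988593  0.01240709]
 [ 0.42944865 -0.25022665  0.03042724]
 [ 0.44149334 -0.17020919  0.03473258]]
```

View pics/s5.png

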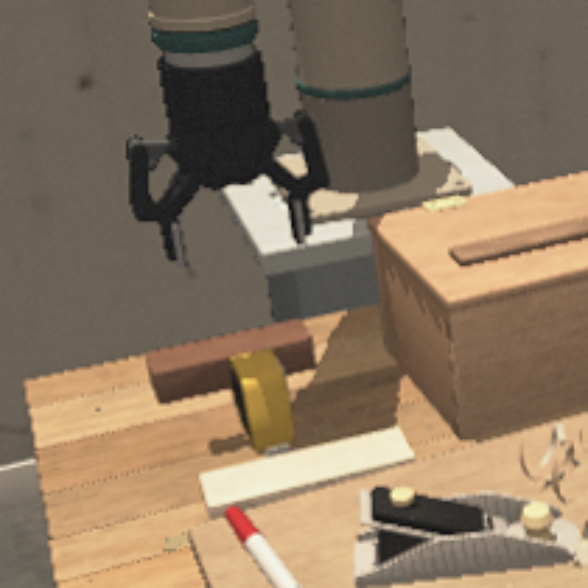

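The tape stands upright with its top at z = 0.069 and x from 0.480 to 0.562. I'll go for the walnut next.

Run:
```python
from h import *
go(.414,-.240,.16,90,15)
```

```text
0 [ 7.1 -0.6  0.1] [-0.   -0.01  6.  ]
1 [ 7.  -1.3  0.1] [-0.   -0.01  6.  ]
2 [ 6.8 -2.   0.1] [-0.   -0.01  6.  ]
3 [ 6.6 -2.7  0.1] [-0.   -0.01  6.  ]
4 [ 6.2 -3.4  0.1] [-0.   -0.01  6.  ]
5 [ 5.8 -4.   0.1] [-0.   -0.01  6.  ]
6 [ 5.4 -4.6  0.1] [-0.   -0.01  6.  ]
7 [ 4.9 -5.1  0.1] [-0.   -0.01  6.  ]
8 [ 4.3 -5.6  0.1] [-0.   -0.01  6.  ]
9 [ 3.7 -6.   0.1] [-0.   -0.01  6.  ]
10 [ 3.1 -6.4  0.1] [-0.   -0.01  6.  ]
11 [ 2.4 -6.7  0.1] [-0.   -0.01  6.  ]
12 [ 1.7 -6.9  0.1] [-0.   -0.01  6.  ]
13 [ 0.9 -7.   0.1] [-0.   -0.01  6.  ]
14 [ 0.2 -7.1  0.1] [-0.   -0.01  6.  ]
```

Call:
drive_tool:
  rows:
    - [[7, -0.5, 0, 0, 0, 6, 0.5], [7, -1, 0, 0, 0, 6, 0.5], [7, -2, 0, 0, 0, 6, 0.5], [6.5, -2.5, 0, 0, 0, 6, 0.5], [6, -3.5, 0, 0, 0, 6, 0.5]]

```text
time_s: 9.57
tcp_pos: [0.4845, -0.234, 0.1605]
tcp_rot: [-180.0, -0.2, 149.7]
force: [-0.1, 0.2, 0.4]
grip_width: 0.0643
```

Call:
drive_tool:
  rows:
    - [[6, -4, 0, 0, 0, 6, 0.5], [5.5, -4.5, 0, 0, 0, 6, 0.5], [5, -5, 0, 0, 0, 6, 0.5], [4.5, -5.5, 0, 0, 0, 6, 0.5], [3.5, -6, 0, 0, 0, 6, 0.5]]

```text
time_s: 9.98
tcp_pos: [0.4492, -0.2362, 0.1606]
tcp_rot: [-179.9, -0.1, 119.7]
force: [0.4, 0.4, 1.0]
grip_width: 0.0639
```

Call:
drive_tool:
  rows:
    - [[3, -6.5, 0, 0, 0, 6, 0.5], [2.5, -6.5, 0, 0, 0, 6, 0.5], [1.5, -7, 0, 0, 0, 6, 0.5], [1, -7, 0, 0, 0, 6, 0.5], [0, -7, 0, 0, 0, 6, 0.5]]

```text
time_s: 10.4
tcp_pos: [0.414, -0.2391, 0.1607]
tcp_rot: [-179.9, -0.0, 89.7]
force: [0.6, 0.5, 0.6]
grip_width: 0.0639
```

Call:
drive_tool:
  rows:
    - [[0, 0, 0, 0, 0, 0, 0.5], [0, 0, 0, 0, 0, 0, 0.5], [0, 0, 0, 0, 0, 0, 0.5], [0, 0, 0, 0, 0, 0, 0.5], [0, 0, 0, 0, 0, 0, 0.5]]

```text
time_s: 10.82
tcp_pos: [0.4155, -0.2395, 0.1617]
tcp_rot: [180.0, -0.0, 90.0]
force: [-0.3, 0.4, 0.4]
grip_width: 0.064
```

Run:
```python
from h import *
s=arm.get_state();print(s["tcp_pos"],s["tcp_rot"],s["joint_pos"].round(1),s["grip_width"])
for n,r in(("top",(170,310,380,520)),("side",(130,340,110,320))):
    p,d=arm.snapshot(n);cv2.imwrite(f"pics/{n}6.png",cv2.resize(p[r[0]:r[1],r[2]:r[3],::-1],None,fx=2.8,fy=2.8))
    if n=="top":
        P=cloud(n,d);np.set_printoptions(precision=4,suppress=True)
go(.414,-.240,.02,90,6)
```

```text
[ 0.41551897 -0.23949605  0.16165653] [ 1.79994759e+02 -6.55145808e-03  9.00381714e+01] [ 10.3  31.4  23.7 118.7 -21.9  34.1  49.3] 0.06396326129185172
0 [-0.1 -0.2 23.6] [ 0. -0. -0.]
1 [-0.1 -0.2 23.6] [ 0. -0. -0.]
2 [-0.1 -0.2 23.6] [ 0. -0. -0.]
3 [-0.1 -0.2 23.6] [ 0. -0. -0.]
4 [-0.1 -0.2 23.6] [ 0. -0. -0.]
5 [-0.1 -0.2 23.6] [ 0. -0. -0.]
```

View pics/top6.png

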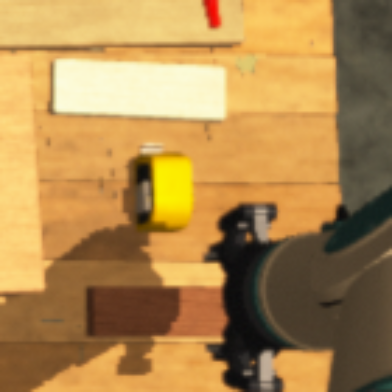

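View pics/side6.png

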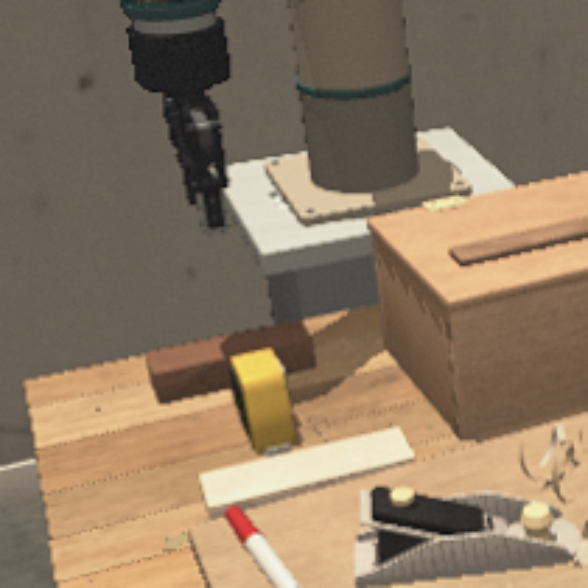

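The open fingers (crop (245,215) and (250,370)) straddle the walnut, and the tape at (165,190) is clear of them. I'll descend.

Call:
drive_tool:
  rows:
    - [[0, 0, 25, 0, 0, 0, 0.5], [0, 0, 30, 0, 0, 0, 0.5], [0, 0, 30, 0, 0, 0, 0.5], [0, 0, 25, 0, 0, 0, 0.5], [0, 0, 15, 0, 0, 0, 0.5]]

```text
time_s: 11.33
tcp_pos: [0.4144, -0.2389, 0.0346]
tcp_rot: [-179.9, -0.1, 90.0]
force: [0.0, 0.2, 0.4]
grip_width: 0.0643
```

Call:
drive_tool:
  rows:
    - [[0, 0, 10, 0, 0, 0, 0.5], [0, 0, 3, 0, 0, 0, 0.5], [0, 0, 2, 0, 0, 0, 0.5], [0, 0, 0, 0, 0, 0, 0.5], [0, 0, 0, 0, 0, 0, 0.5]]

```text
time_s: 11.75
tcp_pos: [0.4158, -0.2399, 0.0226]
tcp_rot: [179.9, 0.1, 90.0]
force: [-0.0, 0.4, 0.8]
grip_width: 0.0639
```

Call:
drive_tool:
  rows:
    - [[0, 0, 0, 0, 0, 0, 0], [0, 0, 0, 0, 0, 0, -0.5], [0, 0, 0, 0, 0, 0, -1], [0, 0, 0, 0, 0, 0, -1], [0, 0, 0, 0, 0, 0, -1]]

```text
time_s: 12.17
tcp_pos: [0.4155, -0.2397, 0.0229]
tcp_rot: [179.9, 0.0, 90.0]
force: [-1.3, 0.5, 6.1]
grip_width: 0.044
```

Call:
drive_tool:
  rows:
    - [[0, 0, 0, 0, 0, 0, -1], [0, 0, -10, 0, 0, 0, -1], [0, 0, -20, 0, 0, 0, -1], [0, 0, -30, 0, 0, 0, -1], [0, 0, -30, 0, 0, 0, -1]]

```text
time_s: 12.58
tcp_pos: [0.4144, -0.2391, 0.1131]
tcp_rot: [-179.9, -0.1, 89.9]
force: [1.0, -0.5, -0.8]
grip_width: 0.0434
```

Call:
drive_tool:
  rows:
    - [[0, 0, -35, 0, 0, 0, -1], [0, 0, -35, 0, 0, 0, -1], [0, 0, -30, 0, 0, 0, -1], [0, 0, -20, 0, 0, 0, -1], [0, 0, 0, 0, 0, 0, -1]]

```text
time_s: 13.0
tcp_pos: [0.417, -0.2408, 0.2364]
tcp_rot: [179.5, 0.2, 89.9]
force: [0.6, 0.3, -2.0]
grip_width: 0.0437
```

Run:
```python
from h import *
s=arm.get_state();print(s["tcp_pos"],s["tcp_rot"],s["joint_pos"].round(1),s["grip_width"],s["force"])
p,d=arm.snapshot("side");cv2.imwrite("pics/s7.png",cv2.resize(p[80:320,90:330,::-1],None,fx=2.4,fy=2.4))
# middle via waypoint
a=np.deg2rad(-2.9);t=np.array([.4705,.4285])+.010*np.array([np.cos(a),np.sin(a)]);print(t)
go(.44,.43,.24,177.1,20)
```

```text
[ 0.41700311 -0.24078868  0.23639233] [179.54296399   0.17973446  89.94936171] [  4.7  25.2  31.  114.5 -18.4  44.5  46.4] 0.04373528740172196 [ 0.64625371  0.2809352  -2.0065638 ]
[0.48048719 0.42799407]
0 [33.5  1.2 -0.3] [ 0.01  0.01 -4.36]
1 [33.3  3.7 -0.3] [ 0.01  0.01 -4.36]
2 [32.9  6.2 -0.3] [ 0.01  0.01 -4.36]
3 [32.4  8.7 -0.3] [ 0.01  0.01 -4.36]
4 [31.6 11.2 -0.3] [ 0.01  0.01 -4.36]
5 [30.7 13.5 -0.3] [ 0.01  0.01 -4.36]
6 [29.5 15.8 -0.3] [ 0.01  0.01 -4.36]
7 [28.3 18.  -0.3] [ 0.01  0.01 -4.36]
8 [26.8 20.1 -0.3] [ 0.01  0.01 -4.36]
9 [25.2 22.1 -0.3] [ 0.01  0.01 -4.36]
10 [23.5 23.9 -0.3] [ 0.01  0.01 -4.36]
11 [21.6 25.6 -0.3] [ 0.01  0.01 -4.36]
12 [19.6 27.2 -0.3] [ 0.01  0.01 -4.36]
13 [17.4 28.6 -0.3] [ 0.01  0.01 -4.36]
14 [15.2 29.9 -0.3] [ 0.01  0.01 -4.36]
15 [12.9 30.9 -0.3] [ 0.01  0.01 -4.36]
16 [10.5 31.8 -0.3] [ 0.01  0.01 -4.36]
17 [ 8.1 32.5 -0.3] [ 0.01  0.01 -4.36]
18 [ 5.6 33.  -0.3] [ 0.01  0.01 -4.36]
19 [ 3.  33.4 -0.3] [ 0.01  0.01 -4.36]
```

View pics/s7.png

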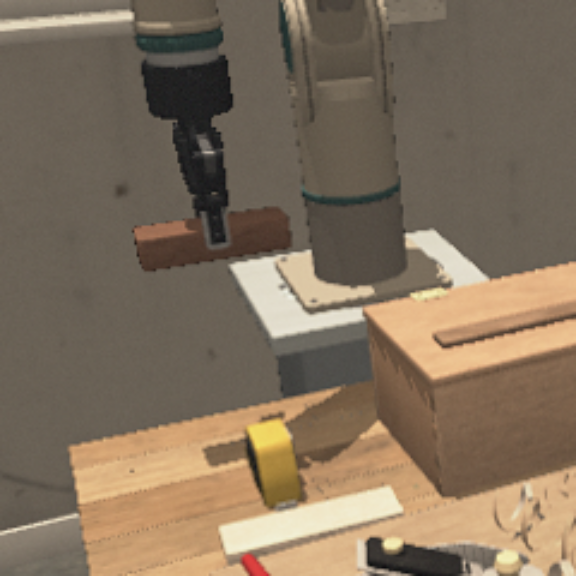

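The walnut is held level and near its centre: finger at crop (217,235), bar from 135 to 290. I'll carry it over the box while turning it.

Call:
drive_tool:
  rows:
    - [[33, 1, 0, 0, 0, -4.4, -1], [33, 4, 0, 0, 0, -4.4, -1], [33, 6, 0, 0, 0, -4.4, -1], [32, 9, 0, 0, 0, -4.4, -1], [32, 11, 0, 0, 0, -4.4, -1]]

```text
time_s: 13.47
tcp_pos: [0.4195, -0.0711, 0.2308]
tcp_rot: [-179.9, -0.1, 112.1]
force: [0.8, -0.2, -1.2]
grip_width: 0.0435
```

Call:
drive_tool:
  rows:
    - [[31, 13.5, 0, 0, 0, -4.4, -1], [29.5, 16, 0, 0, 0, -4.4, -1], [28, 18, 0, 0, 0, -4.4, -1], [27, 20, 0, 0, 0, -4.4, -1], [25, 22, 0, 0, 0, -4.4, -1]]

```text
time_s: 13.88
tcp_pos: [0.4245, 0.0962, 0.2308]
tcp_rot: [-179.9, -0.1, 134.2]
force: [0.7, -0.7, -2.0]
grip_width: 0.0435
```

Call:
drive_tool:
  rows:
    - [[23.5, 24, 0, 0, 0, -4.4, -1], [21.5, 25.5, 0, 0, 0, -4.4, -1], [19.5, 27, 0, 0, 0, -4.4, -1], [17.5, 28.5, 0, 0, 0, -4.4, -1], [15, 30, 0, 0, 0, -4.4, -1]]

```text
time_s: 14.3
tcp_pos: [0.4291, 0.263, 0.2305]
tcp_rot: [-179.9, -0.1, 156.2]
force: [0.5, 0.2, -1.2]
grip_width: 0.0438
```

Call:
drive_tool:
  rows:
    - [[13, 31, 0, 0, 0, -4.4, -1], [10.5, 32, 0, 0, 0, -4.4, -1], [8, 32.5, 0, 0, 0, -4.4, -1], [5.5, 33, 0, 0, 0, -4.2, -1], [3, 33, 0, 0, 0, -4, -1]]

```text
time_s: 14.72
tcp_pos: [0.4334, 0.43, 0.2301]
tcp_rot: [-179.9, -0.2, 177.6]
force: [1.0, -0.0, -1.4]
grip_width: 0.0436
```

Call:
drive_tool:
  rows:
    - [[0, 0, 0, 0, 0, 0, -1], [0, 0, 0, 0, 0, 0, -1], [0, 0, 0, 0, 0, 0, -1], [0, 0, 0, 0, 0, 0, -1], [0, 0, 0, 0, 0, 0, -1]]

```text
time_s: 15.13
tcp_pos: [0.435, 0.4275, 0.2315]
tcp_rot: [-179.9, -0.0, 177.2]
force: [-0.2, -0.0, -1.9]
grip_width: 0.0439
```

Run:
```python
from h import *
s=arm.get_state();print(s["tcp_pos"],s["tcp_rot"],s["joint_pos"].round(1),s["grip_width"],s["force"])
p,d=arm.snapshot("side");cv2.imwrite("pics/s8.png",cv2.resize(p[80:280,340:540,::-1],None,fx=3,fy=3))
go(.475,.428,.06,177.1,8)
```

```text
[0.43502435 0.4274673  0.23147989] [-1.79920831e+02 -2.71810651e-02  1.77223228e+02] [-49.9  33.4   4.3  94.4  -3.   52.4  42.8] 0.043900996104075184 [-0.20891893 -0.02410533 -1.91903215]
0 [-5.   0.3 21.5] [-0.01 -0.    0.02]
1 [-5.   0.3 21.5] [-0.01 -0.    0.02]
2 [-5.   0.3 21.5] [-0.01 -0.    0.02]
3 [-5.   0.3 21.5] [-0.01 -0.    0.02]
4 [-5.   0.3 21.5] [-0.01 -0.    0.02]
5 [-5.   0.3 21.5] [-0.01 -0.    0.02]
6 [-5.   0.3 21.5] [-0.01 -0.    0.02]
7 [-5.   0.3 21.5] [-0.01 -0.    0.02]
```

View pics/s8.png

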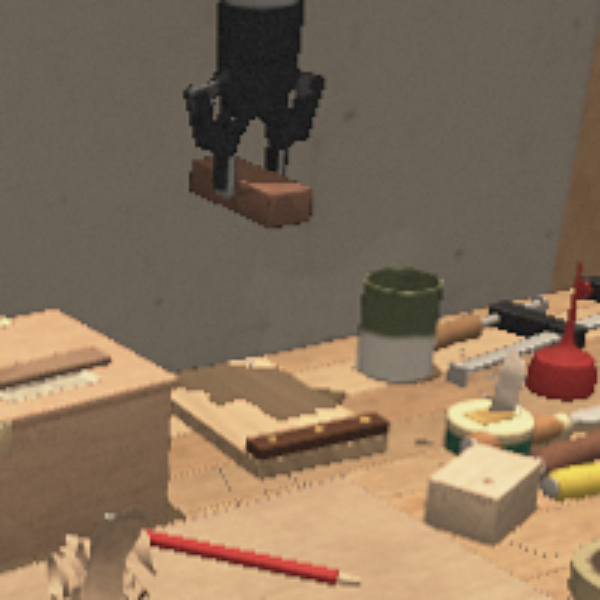

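Call:
drive_tool:
  rows:
    - [[-8, 0, 20, 0, 0, 0, -1], [-8, 0, 30, 0, 0, 0, -1], [-8, 0.5, 35, 0, 0, 0, -1], [-8, 0.5, 35, 0, 0, 0, -1], [-6, 0, 30, 0, 0, 0, -1]]

```text
time_s: 15.6
tcp_pos: [0.4734, 0.4273, 0.0801]
tcp_rot: [-180.0, 0.0, 177.3]
force: [-0.6, 0.8, -1.9]
grip_width: 0.0439
```

Call:
drive_tool:
  rows:
    - [[0, 0, 20, 0, 0, 0, -1], [0, 0, 10, 0, 0, 0, -1], [0, 0, 3, 0, 0, 0, -1], [0, 0, 0, 0, 0, 0, -1], [0, 0, 0, 0, 0, 0, -1]]

```text
time_s: 16.02
tcp_pos: [0.4734, 0.4292, 0.0503]
tcp_rot: [179.9, 0.1, 177.3]
force: [-0.1, 0.9, -1.2]
grip_width: 0.0441
```

Run:
```python
from h import *
s=arm.get_state();print(s["tcp_pos"],s["tcp_rot"],s["joint_pos"].round(1),s["grip_width"],s["force"])
p,d=arm.snapshot("side");np.savez("pics/s9.npz",p=p,d=d);cv2.imwrite("pics/s9.png",cv2.resize(p[150:260,380:490,::-1],None,fx=5.4,fy=5.4,interpolation=2))
p,d=arm.snapshot("top");np.savez("pics/t9.npz",p=p,d=d);cv2.imwrite("pics/t9.png",cv2.resize(p[200:310,130:230,::-1],None,fx=5.4,fy=5.4,interpolation=2))
```

```text
[0.47341662 0.42915049 0.05028167] [1.79894981e+02 8.87443316e-02 1.77344862e+02] [-46.4  48.9   2.8  96.7  -3.8  34.3  46. ] 0.04414042104043904 [-0.11993613  0.91666846 -1.21075609]
```

View pics/s9.png

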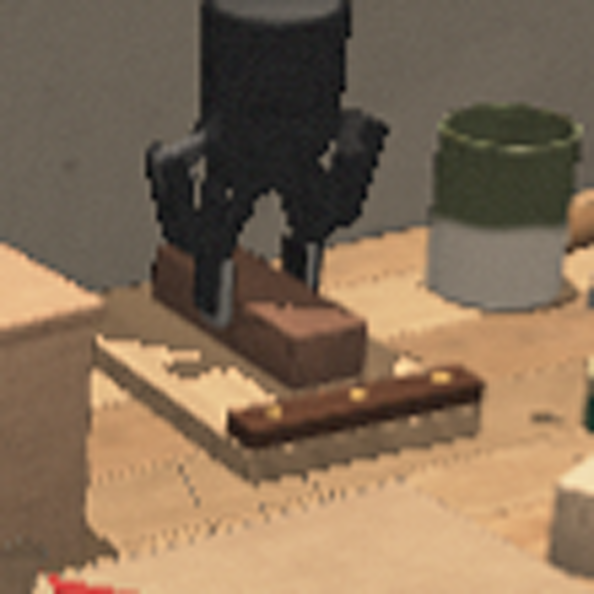

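View pics/t9.png

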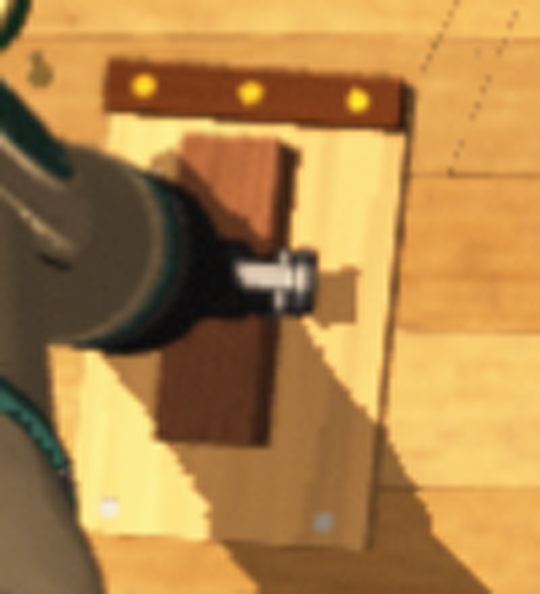

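Run:
```python
from h import *
np.set_printoptions(precision=4,suppress=True)
f=lambda c:(np.array(c,float)+.5)/5.4-.5+[130,200]
W=w("top",f([[185,133],[281,140],[256,444],[157,438]]),.0594)[:,:2];print(W,W.mean(0))
print(np.degrees(np.arctan2(*(W[0]-W[3])[::-1])),np.degrees(np.arctan2(*(W[1]-W[2])[::-1])),np.linalg.norm(W[0]-W[3]),np.linalg.norm(W[0]-W[1]))
B=np.array([.4705,.4285]);a=np.deg2rad(-2.9);R=np.array([[np.cos(a),np.sin(a)],[-np.sin(a),np.cos(a)]])
print("board frame",(R@(W-B).T).T*1000, "ctr",R@(W.mean(0)-B)*1000)
# side: walnut front lower corners, stop near top edge
g=lambda c:(np.array(c,float)+.5)/5.4-.5+[380,150]
S=w("side",g([[293,350],[367,323]]),.0594)[:,:2];print("side far top corners",S,(R@(S-B).T).T*1000)
T=w("side",g([[230,440],[483,405],[230,412],[470,366]]),.032)[:,:2];print("stop(side)",T,(R@(T-B).T).T*1000)
```

```text
[[0.543  0.4447]
 [0.5403 0.4011]
 [0.4031 0.406 ]
 [0.4052 0.4503]] [0.4729 0.4255]
-2.3224143831646304 -2.0546623658648557 0.13784723581862912 0.04373946227312163
board frame [[ 71.5687  19.8554]
 [ 71.0664 -23.8812]
 [-66.1876 -25.9063]
 [-66.2715  18.4658]] ctr [ 2.544  -2.8666]
side far top corners [[0.5575 0.3924]
 [0.5475 0.446 ]] [[ 88.7548 -31.6408]
 [ 75.9714  21.3392]]
stop(side) [[0.5829 0.3384]
 [0.609  0.473 ]
 [0.5561 0.3573]
 [0.5682 0.4985]] [[116.848  -84.2661]
 [136.0967  51.4498]
 [ 89.0659 -66.8177]
 [ 93.9865  74.848 ]]
```

The top view puts the walnut's centre at board (2.5, −2.9) mm, yaw about −2.2°, leaving a gap of about 13 mm. I'll lower it, nudge it sideways by 1.5 mm and close up the gap.

Call:
drive_tool:
  rows:
    - [[-2, 0.5, 2, 0, 0, 0, -1], [-2, 0.5, 2, 0, 0, 0, -1], [-2, 0.5, 2, 0, 0, 0, -1], [-2, 0.5, 0, 0, 0, 0, -1], [0, 0, 0, 0, 0, 0, -1]]

```text
time_s: 16.53
tcp_pos: [0.4815, 0.43, 0.0427]
tcp_rot: [180.0, 0.0, 177.3]
force: [1.1, 0.2, -0.8]
grip_width: 0.0438
```

Call:
drive_tool:
  rows:
    - [[-1, 0, 0.5, 0, 0, 0, -1], [0, 0, 0.5, 0, 0, 0, -1], [0, 0, 0, 0, 0, 0, -1], [0, 0, 0, 0, 0, 0, -1], [0, 0, 0, 0, 0, 0, -1]]

```text
time_s: 16.95
tcp_pos: [0.4818, 0.43, 0.0418]
tcp_rot: [180.0, -0.0, 177.3]
force: [-0.2, 0.4, -1.6]
grip_width: 0.0438
```

Run:
```python
from h import *
s=arm.get_state();print(s["tcp_pos"],s["tcp_rot"],s["grip_width"],s["force"])
p,d=arm.snapshot("side");cv2.imwrite("pics/s10.png",cv2.resize(p[150:260,380:490,::-1],None,fx=5.4,fy=5.4,interpolation=2))
p,d=arm.snapshot("top");cv2.imwrite("pics/t10.png",cv2.resize(p[200:310,130:230,::-1],None,fx=5.4,fy=5.4,interpolation=2))
```

```text
[0.48175333 0.4300026  0.04181464] [ 1.79998988e+02 -7.50589985e-03  1.77347870e+02] 0.043767633560732114 [-0.16669207  0.4362607  -1.6155639 ]
```

View pics/s10.png

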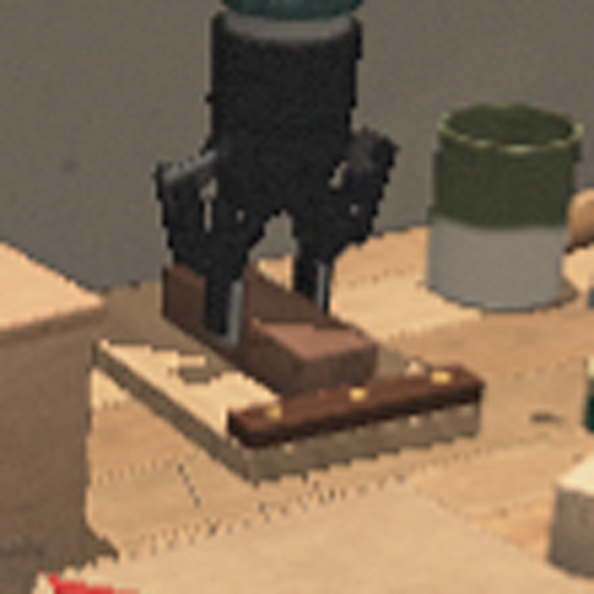

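View pics/t10.png

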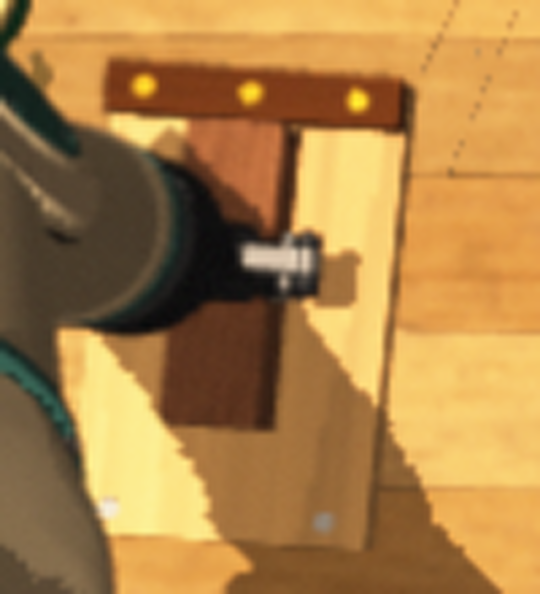

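Call:
drive_tool:
  rows:
    - [[-1, 0, 0, 0, 0, 0, -1], [-0.5, 0, 0, 0, 0, 0, -1], [0, 0, 0, 0, 0, 0, -1], [0, 0, 0, 0, 0, 0, -1], [0, 0, 0, 0, 0, 0, -1]]

```text
time_s: 17.47
tcp_pos: [0.4833, 0.4299, 0.0418]
tcp_rot: [180.0, -0.0, 177.3]
force: [0.2, -0.7, -1.4]
grip_width: 0.0438
```

Call:
drive_tool:
  rows:
    - [[-1, 0, 0, 0, 0, 0, -1], [0, 0, 0, 0, 0, 0, -1], [0, 0, 0, 0, 0, 0, -1], [0, 0, 0, 0, 0, 0, -1], [0, 0, 0, 0, 0, 0, -1]]

```text
time_s: 17.88
tcp_pos: [0.4843, 0.4298, 0.0418]
tcp_rot: [-180.0, -0.0, 177.3]
force: [0.5, 0.2, -0.6]
grip_width: 0.0435
```

Run:
```python
from h import *
s=arm.get_state();print(s["tcp_pos"],s["tcp_rot"],s["grip_width"],s["force"])
p,d=arm.snapshot("top");cv2.imwrite("pics/t11.png",cv2.resize(p[200:310,130:230,::-1],None,fx=5.4,fy=5.4,interpolation=2))
```

```text
[0.48432787 0.42984814 0.04178776] [-1.79998806e+02 -2.76489614e-03  1.77347990e+02] 0.0434981457857 [ 0.53377208  0.22741301 -0.63405816]
```

View pics/t11.png

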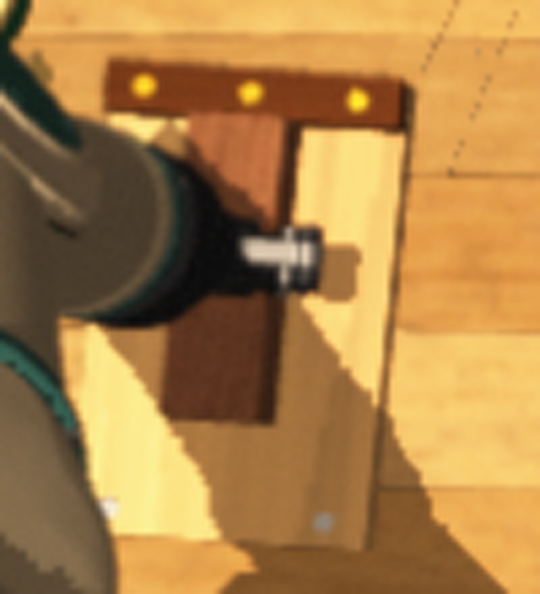

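The predicted gap is now about 2 mm, with no contact force yet. I'll lower it onto the board and release.

Call:
drive_tool:
  rows:
    - [[0, 0, 0.5, 0, 0, 0, -1], [0, 0, 0.5, 0, 0, 0, -1], [0, 0, 0, 0, 0, 0, -1], [0, 0, 0, 0, 0, 0, -1], [0, 0, 0, 0, 0, 0, -1]]

```text
time_s: 18.35
tcp_pos: [0.4844, 0.4299, 0.041]
tcp_rot: [180.0, 0.0, 177.3]
force: [-0.8, -1.6, 0.8]
grip_width: 0.0439
```

Call:
drive_tool:
  rows:
    - [[0, 0, 0.5, 0, 0, 0, -1], [0, 0, 0, 0, 0, 0, -1], [0, 0, 0, 0, 0, 0, -1], [0, 0, 0, 0, 0, 0, -1], [0, 0, 0, 0, 0, 0, -1]]

```text
time_s: 18.77
tcp_pos: [0.4844, 0.4299, 0.0409]
tcp_rot: [180.0, 0.0, 177.3]
force: [-1.6, -1.7, 5.0]
grip_width: 0.0439
```

Contact (+6 N). Releasing and withdrawing.

Call:
drive_tool:
  rows:
    - [[0, 0, 0, 0, 0, 0, 0.2], [0, 0, 0, 0, 0, 0, 0.4], [0, 0, 0, 0, 0, 0, 0.6], [0, 0, 0, 0, 0, 0, 0.8], [0, 0, 0, 0, 0, 0, 0.8]]

```text
time_s: 19.18
tcp_pos: [0.4844, 0.4299, 0.0402]
tcp_rot: [-180.0, -0.0, 177.3]
force: [0.3, 0.5, 0.4]
grip_width: 0.0768
```

Call:
drive_tool:
  rows:
    - [[0, 0, -5, 0, 0, 0, 0.8], [0, 0, -15, 0, 0, 0, 0.8], [0, 0, -25, 0, 0, 0, 0.8], [0, 0, -35, 0, 0, 0, 0.8], [0, 0, -35, 0, 0, 0, 0.8]]

```text
time_s: 19.6
tcp_pos: [0.4838, 0.4294, 0.1561]
tcp_rot: [-179.9, -0.1, 177.3]
force: [-0.1, 1.1, 0.6]
grip_width: 0.077
```

Call:
drive_tool:
  rows:
    - [[5, 15, -30, 0, 0, 0, 1], [15, 30, -20, 0, 0, 0, 1], [20, 30, -10, 0, 0, 0, 1], [20, 30, 0, 0, 0, 0, 1], [20, 30, 0, 0, 0, 0, 1]]

```text
time_s: 20.02
tcp_pos: [0.4102, 0.5702, 0.2174]
tcp_rot: [179.9, 0.1, 177.3]
force: [0.3, 0.3, -0.3]
grip_width: 0.0855
```

Call:
drive_tool:
  rows:
    - [[15, 20, 0, 0, 0, 0, 1], [10, 10, 0, 0, 0, 0, 1], [0, 0, 0, 0, 0, 0, 1], [0, 0, 0, 0, 0, 0, 1], [0, 0, 0, 0, 0, 0, 1]]

```text
time_s: 20.43
tcp_pos: [0.3896, 0.597, 0.2153]
tcp_rot: [-179.9, 0.1, 177.2]
force: [-0.9, -0.9, -0.3]
grip_width: 0.0852
```

Run:
```python
from h import *
s=arm.get_state();print(s["time_s"],s["tcp_pos"],s["tcp_rot"],s["grip_width"],s["force"])
p,d=arm.snapshot("side");np.savez("pics/sf.npz",p=p,d=d);cv2.imwrite("pics/sf.png",p[:,:,::-1])
p,d=arm.snapshot("top");np.savez("pics/tf.npz",p=p,d=d);cv2.imwrite("pics/tf.png",cv2.resize(p[200:310,130:230,::-1],None,fx=5.4,fy=5.4,interpolation=2))
P=cloud("top",d);m=np.zeros((480,640),bool);m[205:305,135:215]=1
q=P[m&(P[...,2]>.040)&(P[...,2]<.07)&(P[...,0]<.56)];print(len(q),cv2.minAreaRect(np.float32(q[:,:2])),np.median(q[:,2]))
```

```text
20.4333 [0.38959093 0.59702197 0.21534902] [-1.79880987e+02  1.03302586e-01  1.77170835e+02] 0.08518280876518437 [-0.89166695 -0.93476753 -0.34962045]
1082 ((0.4843103289604187, 0.4290511906147003), (0.04731748253107071, 0.14059419929981232), 87.43084716796875) 0.04894027735971536
```

View pics/sf.png

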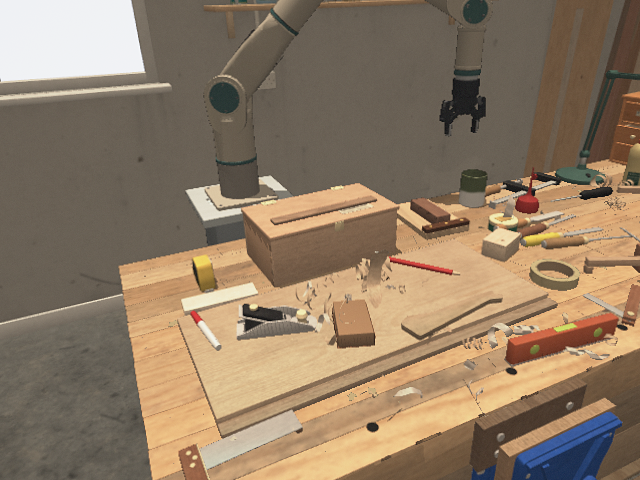

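View pics/tf.png

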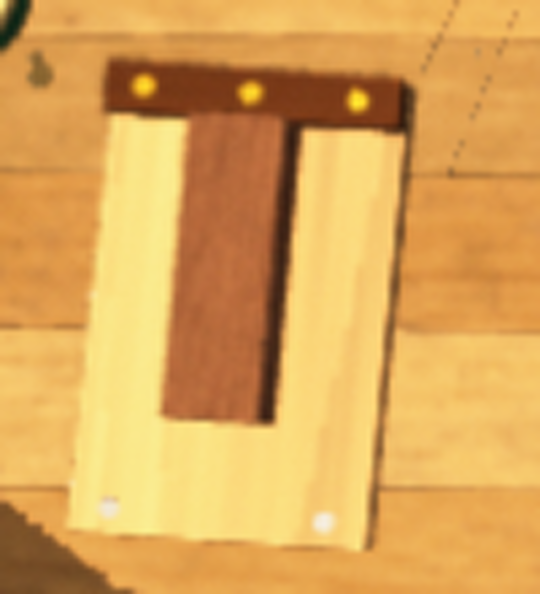

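The walnut lies flat with its top at z = 0.049. Its centre is at board (13.8, about +1.2) mm, yaw −2.6° against the board's −2.9°, so the gap is about 1 mm. The tape at side-view (203,272) stands upright and the pale bar is unmoved. Handing in.

Run:
```python
from h import *
p,d=arm.snapshot("top")
hsv=cv2.cvtColor(p,cv2.COLOR_RGB2HSV);m=np.zeros((480,640),np.uint8);m[185:220,390:470]=((hsv[...,1]<80)&(hsv[...,2]>150))[185:220,390:470]
c=max(cv2.findContours(m,0,2)[0],key=cv2.contourArea);print("pale px",cv2.minAreaRect(c))
print(arm.hand_in())
```

```text
pale px ((429.1489562988281, 201.29763793945312), (60.53919982910156, 18.421945571899414), 2.6630008220672607)
the job is handed in; nothing more can be done
None
```

The job is done and handed in, at about 20.5 s of the 69 s allowed. I moved the tape measure off the planing board first, then laid the walnut on it.

- **Tape measure:** it stands upright on the bare bench between the two offcut places. After release its top measured 0.069 m, which matches its 68 mm height.
- **Walnut:** it lies flat and lengthwise on the board with its top at 0.049 m. Its end is about 1 mm from the stop, judging by its centre at board x of about 13.8 mm. Its yaw is within about 0.5° of the board's.
- **Pale offcut:** its outline in the top view is at the same pixels as at the start.
- **Robot:** the gripper was open, well above and to the side of everything. Contact forces in the readings stayed under 7 N.

**Where checks disagreed:** the walnut's sideways offset came out at +1.2 mm from the depth points and about +1.5 to 2.5 mm from the picture edges. Before that, while it was still held, the camera put it 2 to 3 mm to the other side of where the arm's own reading did, so I corrected by about 2 mm. In every measure it is within about 3 mm of the middle of the board's width.

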